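# Slide the soap tray past its spring catch

### The job

Under the basin, a soap tray sits on a runner, stopped by a spring catch: press the catch's long steel bar down with a fingertip and, keeping it down, push the tray by its tab past the catch and on to the end stop, so that the catch springs up behind it. The soap dish rides along in the tray: do not handle it or lift it out, and leave the cup, bottle, brush and bin where they stand.

Things in the scene. Friction and masses are not known exactly. Their poses are not given: they have to be found in the camera images.
- runner: Low fixed runner on the ledge, 120 x 335 mm grey base with two aluminium rails; place and yaw vary. Origin: on the ledge surface (z 0), mid-width, at the near (-y) face of the catch's nib. Its +y is the direction the tray must slide, z up. A 52 mm high end stop stands across its +y end. Distances below are along its axes.
- tray (a joint): Slide of the white soap tray along the runner's +y, m: 0 as found, 0.162 at the end stop. Captive on its rails, 1 to 2 N friction, stays where left. 110 mm (x) by 130 mm (y), underside 34, rim 61 mm above the ledge. Leading edge starts 12 mm short of the nib: with the catch up the tray stops dead at 0.012; it is clear beyond the nib from 0.154.
- tray_tab (a point): On the flat upright -y face of the tray's push tab, over the press bar's centre line, 14 mm below the tab's top edge. The tab is a white wedge jutting from the tray's +x side over the bar: face 50 to 78 mm above the ledge, reaching from 14 mm outward (+x) of this point to the tray's side 33 mm inward; its +y side slopes. Push the face to +y. Moves with the tray, axes as the runner's.
- tray_floor (a point): Centre of the tray's inner floor, 46 mm above the ledge; moves with the tray. Axes as the runner's.
- catch (a joint): Depth to which the spring catch is pressed, m: 0 up (as found), 0.014 at its bottom stop. Spring: 2.5 N to start, 5 N at the bottom. The tray can pass at 0.009 or deeper (aim for 0.011 to 0.013). Once over the nib the tray's base holds it at about 0.009; it springs up when the tray is past.
- catch_bar (a point): On top of the catch's steel press bar, on its centre line, 32 mm before the tab's flat face as found: a good place to press. The bar lies along the tray's +x side, 26 mm wide, 150 mm long (y: 35 mm behind this point to 115 mm ahead), its top 46 mm above the ledge when up, 32 mm fully down. The tab clears the raised bar by 4 mm; bar to tray side is 20 mm. Moves with the catch, axes as the runner's.
- catch_nib (a point): Centre of the top of the catch's steel nib, 26 mm (x) by 12 mm (y), standing up between the rails and 43 mm above the ledge when up; it is joined rigidly to the press bar and goes down with it.
- soap_dish: Loose stamped-steel soap dish, 70 x 100 x 17 mm, with a white bar of soap in it rising to 23 mm; it lies in the tray, a few mm of play on each side. Origin: centre of its underside. About 0.2 kg.
- cup: White ceramic toothbrush cup, 76 mm across, 100 mm tall, standing on the ledge. Origin: centre of its underside. Leave alone.
- bottle: Closed turquoise squeeze bottle, 60 mm across, 160 mm tall, standing on the ledge. Origin: centre of its underside. Leave alone.
- toilet_brush: Toilet brush in its white plastic holder, 110 mm across at the foot, 350 mm tall in all, standing on the ledge. Origin: centre of its underside. Leave alone.
- pedal_bin: Small steel pedal bin with black lid, 174 mm across, 218 mm tall, standing on the ledge. Origin: centre of its underside. Leave alone.
Mind the look-alikes: they are no part of the job. Several things have the shape of the soap_dish; the one meant has the colours described above.

How it is judged (in metres and radians):
On the way, in this order (a step that is already met when the one before it is completed fails the run):
1. the fingertip presses the catch down while the tray is still short of it (value of joint catch above 0.008 m and value of joint tray below 0.016 m and contact force between the fingers and catch above 1 N), for 0.1 s.
2. the tray's leading edge is beyond the nib, the catch down under it (value of joint tray above 0.028 m and value of joint catch above 0.007 m), for 0.05 s.
At the end, for the whole second after the job is handed in: The tray is at the end stop (within 8 mm) and at rest, clear of the nib; the catch has sprung up behind it (within 3 mm of fully up); the soap dish lies flat in the tray, within 25 mm of its centre; everything else stands where it stood (value of joint tray above 0.154 m and velocity of joint tray between -0.01 and 0.01 m/s and value of joint catch below 0.003 m and horizontal distance between soap_dish and tray_floor below 0.025 m and z of soap_dish in the frame of tray_floor below 0.006 m and angle between soap_dish's own z axis and vertical below 0.1 rad and linear speed of soap_dish below 0.02 m/s); the robot touches nothing.
It fails at once if the soap dish is lifted out of the tray or tipped (z of soap_dish in the frame of tray_floor above 0.012 m or angle between soap_dish's own z axis and vertical above 0.2 rad).
It fails at once if the fingers handle the soap dish (contact force between the fingers and soap_dish above 3 N).
It fails at once if the cup or the bottle is moved by more than 30 mm, lifted or tipped (distance of any of cup, bottle from where it was at the start of the episode above 0.03 m or angle between any of cup, bottle's own z axis and vertical above 0.3 rad).
It fails at once if the brush or the bin is moved by more than 30 mm, lifted or tipped (distance of any of toilet_brush, pedal_bin from where it was at the start of the episode above 0.03 m or angle between any of toilet_brush, pedal_bin's own z axis and vertical above 0.3 rad).
It also fails if it takes over 45 s, if anything falls off the work surface, if the arm or the gripper's body presses on something with over 40 N, if the wrist force passes 120 N, or if a joint passes its speed limit or range.

### The arm

A 6-joint arm with a two-finger parallel gripper is mounted at the origin on the work surface. World frame = base frame: x ahead of the robot, y to its left, z up, the work surface at z = 0. Lengths are in mm, angles in degrees, forces in N, time in s.
With the tool pointing down it reaches from about 350 to 850 mm from the base axis. Payload 8.1 kg.
Tool frame: the origin (TCP) lies midway between the tips of the shut fingers; the grasp point (between the pads) lies 19 mm behind it; z points along the fingers, y is the line along which they close (so a half turn about z gives the same grasp; the last joint's range is limited). The gripper opens to 85 mm and grips with 20 to 120 N. Pads are 22 mm wide; open, the fingers measure 114 mm over their backs; the gripper's body (76 mm by 85 mm) begins 54 mm behind the grasp point. The pads swing forward as they close: fully open they stand 13 mm farther back than shut.
Start: joints at [-81.383, 7.471, 85.268, -0, 87.261, -4.893], TCP at [140.193, -583.396, 231.292] pointing down, gripper open.
Joint ranges: [-169.43, 169.43], [-51.17, 129.36], [1.28, 143.12], [-76.62, 256.62], [0, 156.53], [-152.29, 152.29]. Speed limits (degrees/s): [136.94, 136.94, 159.86, 180, 180, 180].

### API

Orientations are given as [roll, pitch, yaw] about the fixed x, y, z axes, in that order (R = Rz(yaw) Ry(pitch) Rx(roll)).
In Python, from bench import sense, snapshot, camera_params, hand_in, masks_of, pinpoint gives the robot as it stands.
- The arm moves only by the tool step_arm, never from a script. Its argument "targets" is a list of rows, each an object with "angular": the turn, a rotation vector about the tool's x, y, z scaled (see below), a list of three; "dp": the shift along the tool's x, y, z scaled (see below), a list of three; "fingers": the closure, from 0 (fully open) to 1 (shut). A call has exactly 8 rows; each row is the pose to reach, as a shift and turn from the pose commanded when the call began, along the tool's axes at that moment, turning the shorter way round; what a row does not reach only later rows make up. The controller multiplies each number of a shift by 0.2 m and each number of a turn by 180 degrees. A row lasts 1/8 s, in which the tool goes at most 62.5 mm and 10.7 degrees, less where a joint would pass 70% of its speed; a pose out of reach is approached as far as the arm can. A call with a number of a shift or a turn outside -1 to 1 is refused whole. A call with a gripper value outside its range is refused whole. The fingers move at their own pace and stop on an object; "newtons" is the grip in N (left out, the last holds). Time passes only in rows, so rows that repeat a pose let the fingers close, or fill a call up. It gives the time, the measured TCP pose, the force, the opening and the grip force at its end, in the units of the state.
- sense(): the state, without advancing time (a new reading comes with each control period).
- snapshot(name): name is "scene" or "top"; returns the picture (400x640x3 uint8, blue, green, red); there is no depth.
- camera_params(name): a dict with "vfov" (degrees; the focal length in pixels is half the picture's height over the tangent of half this angle, whatever the lens; pixels are square), "cx", "cy" (the principal point, pixels), "R" (3x3) and "t" (3): a world point X has camera coordinates R X + t. Camera axes: x right, y down, z forward; pixel columns grow to the right and rows downward; lengths in mm; the calibration is good to about 2 mm. A picture is of the moment at which its call begins. camera_params takes no time and is no camera call.
- hand_in(): hands the job in; it is judged then, once.
Trained networks look in the newest picture that a camera, given by its name, has taken for a name from the list of things; names that differ only in an ending like _2 or _b are one class to them, and where a whole thing is asked for, a point or a joint stands for the part that bears it (a point fixed in the world has none). Each returns a list of dicts, best first, with "conf" (0 to 1); they miss things now and then, are a little off and sometimes report something else, mostly with a low value. They report only what shows in the picture. A call takes as long as a camera call. They do not tell look-alikes from the thing itself.
- masks_of(camera, label): "pixels" (400x640 bool, what is visible of it) and "at" ([column, row] in pixels, amid what is visible of it).
- pinpoint(camera, label): "at" ([column, row] in pixels: a listed point, or the origin of a listed thing).
The state is a dict: "time": time; "joint_pos": joint angles; "qd": joint speeds; "joint_efforts": joint torques, N m; "tool_pos": TCP position; "tcp_rot": TCP orientation; "ft_force": force on the tool from outside, world axes, zero at the start; "wrist_torque": the same for the moment, N m; "finger_gap": finger opening in mm; "grip_force": force on a finger pad.
Only numpy, scipy, OpenCV 4.12 (cv2) and the standard library are available. Lean on these libraries where they do the work, as an engineer would, in place of code of your own. Each camera call takes 0.05 s, during which the arm holds its last target. There are 200 camera calls.

## Working session

There is one attempt and no reset: what is moved stays moved. The work goes in short steps, Python scripts to look and compute and a tool call to move; the robot and the scene stay as the last step left them, time stands still between calls to the robot, and variables do not carry over. Pictures are saved under pics/ and viewed, at most 10 in all, crops included, and the job is handed in when it is done.

Besides the shell and the picture viewer there is one more tool, called after "Request:" by a JSON object that holds its "fn" and its "kwargs". step_arm: Moves the arm, as the interface text tells. Its arguments: {"type":"object","properties":{"targets":{"type":"array","items":{"type":"object","properties":{"angular":{"type":"array","items":{"type":"number","minimum":-1,"maximum":1}},"dp":{"type":"array","items":{"type":"number","minimum":-1,"maximum":1}},"fingers":{"type":"number"}}}},"newtons":{"type":"number"}},"required":["targets"]}

```bash
mkdir -p pics
cat > h.py <<'E'
import numpy as np, cv2
from bench import *
def ray(cam,px):
    p=camera_params(cam);R=np.array(p["R"]);t=np.array(p["t"]);f=200/np.tan(np.radians(p["vfov"]/2))
    d=R.T@np.array([(px[0]-p["cx"])/f,(px[1]-p["cy"])/f,1]);return -R.T@t,d
def onz(cam,px,z):
    o,d=ray(cam,px);return o+d*(z-o[2])/d[2]
def proj(cam,X):
    p=camera_params(cam);c=np.array(p["R"])@np.array(X)+np.array(p["t"]);f=200/np.tan(np.radians(p["vfov"]/2))
    return np.array([p["cx"]+f*c[0]/c[2],p["cy"]+f*c[1]/c[2]])
E
python3 - <<'E'
from h import *
a=[]
for c in("scene","top"):
    im=snapshot(c);cv2.imwrite(f"pics/{c}0.png",im)
    p=camera_params(c);print(c,p["vfov"],(-np.array(p["R"]).T@np.array(p["t"])).round())
    for n,z in(("tray_tab",64),("tray_floor",46),("catch_bar",46),("catch_nib",43),("runner",0),("soap_dish",46),("cup",0),("bottle",0),("toilet_brush",0),("pedal_bin",0)):
        for r in pinpoint(c,n)[:2]: print(n,round(r["conf"],2),np.round(r["at"],1),onz(c,r["at"],z).round(1))
print(sense())
E
```

```text
scene 46.78928016583814 [1261. -589.  893.]
tray_tab 0.84 [305.7 240.6] [ 615.2 -108.5   64. ]
tray_tab 0.44 [297.  251.3] [ 629.8 -147.1   64. ]
tray_floor 0.84 [278.6 233.9] [ 537.1 -136.6   46. ]
catch_bar 0.66 [295.6 253. ] [ 618.4 -143.6   46. ]
catch_nib 0.68 [386.5 137.4] [398.9 404.7  43. ]
catch_nib 0.56 [303.3 234.8] [578.5 -88.2  43. ]
runner 0.7 [301.8 234. ] [538.9 -64.    0. ]
soap_dish 0.98 [278.  232.8] [ 532.9 -135.4   46. ]
soap_dish 0.93 [287.  323.2] [ 767.7 -281.1   46. ]
cup 0.84 [209.8 325.9] [ 634.7 -401.1    0. ]
bottle 0.95 [168.7 293.8] [ 492.  -431.6    0. ]
toilet_brush 0.83 [385.5 141. ] [368.9 436.1   0. ]
pedal_bin 0.69 [441.2 175. ] [616.2 431.4   0. ]
pedal_bin 0.27 [384.6 139.8] [361.6 439.1   0. ]
top 42.90629549243232 [ 287.   17. 1681.]
tray_tab 0.85 [352.5 187.9] [ 611.7 -118.6   64. ]
tray_floor 0.75 [355.3 216.8] [ 519.6 -127.1   46. ]
tray_floor 0.18 [333.1 211.4] [537.9 -55.3  46. ]
catch_bar 0.92 [362.4 188.3] [ 613.7 -152.5   46. ]
catch_bar 0.73 [185.7 188.7] [616.9 425.3  46. ]
catch_nib 0.71 [331.4 213.3] [532.1 -49.8  43. ]
runner 0.68
[... 376 characters left out ...]
5.8   0. ]
{'time': 1.1, 'joint_pos': array([-8.13822758e+01,  7.47007438e+00,  8.52657181e+01, -1.55005342e-03,
        8.72614601e+01, -4.89538304e+00]), 'qd': array([ 0.03145064,  0.01493692, -0.00899735, -0.0202216 ,  0.0097478 ,
        0.05718054]), 'joint_efforts': array([-1.10645302e-03, -5.69338632e+01, -5.00871992e+01, -3.42592584e-04,
        1.50659864e-03,  9.74455588e-06]), 'tool_pos': array([ 140.19217203, -583.41276226,  231.32359233]), 'tcp_rot': array([1.79997395e+02, 1.77709195e-03, 1.35131812e+01]), 'ft_force': array([ 0.1575319 ,  0.10542695, -0.4276553 ]), 'wrist_torque': array([-0.01013771,  0.03084232,  0.00888944]), 'grip_force': 0.0, 'finger_gap': 85.10122417242012}
```

Run:
```python
import cv2
a=cv2.imread("pics/scene0.png");cv2.imwrite("pics/a.png",cv2.resize(a,(800,500)))
b=cv2.imread("pics/top0.png")[130:270,260:460];cv2.imwrite("pics/b.png",cv2.resize(b,(800,560),interpolation=cv2.INTER_CUBIC))
```

```text
(no output)
```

View pics/a.png

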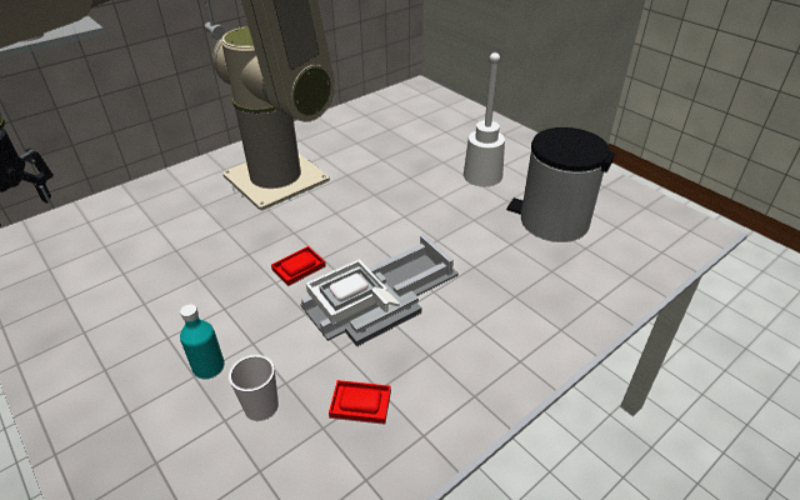

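View pics/b.png

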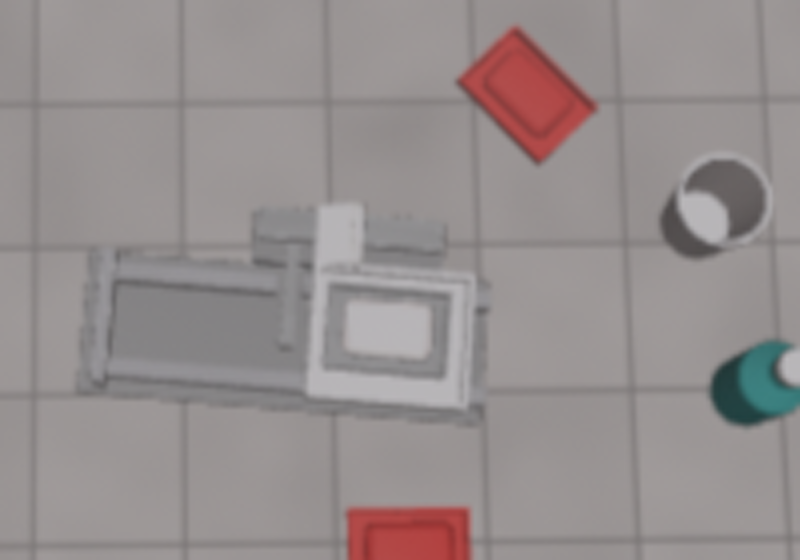

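The scene view shows the tray with its white soap at (345,287), the tab at (385,295) and the bar along its +x side. The red dishes at (300,265) and (360,402) are look-alikes. In the top crop the runner's +y points left and slightly up. The tray corners are at about (476,272), (468,410), (306,396) and (323,262), the tab face at x≈363 and the bar's near end at (445,237).

Run:
```python
from h import *
T=lambda u,v,z:onz("top",(260+u/4,130+v/4),z)
for n,a in dict(rimNR=(476,272,61),rimFR=(468,410,61),rimFL=(306,396,61),baseR=(480,422,12),baseL=(80,393,12),barR1=(446,222,46),barR2=(444,254,46),barL1=(253,212,46),barL2=(253,238,46),face1=(363,204,78),face2=(361,265,78),nib=(288,297,43)).items(): print(n,T(*a).round(1))
def fr(m,z,c):
    ys,xs=np.nonzero(m); return cv2.minAreaRect(np.array([onz(c,p,z)[:2] for p in zip(xs,ys)],np.float32))
for n,z in(("tray_floor",61),("catch_bar",46),("runner",10)):
    snapshot("top")
    for r in masks_of("top",n)[:2]: print(n,round(r["conf"],2),r["at"],fr(r["pixels"],z,"top"))
# two-view triangulation
snapshot("scene")
for n in("tray_tab","catch_bar","tray_floor"):
    A=[];b=[]
    for c in("top","scene"):
        o,d=ray(c,pinpoint(c,n)[0]["at"]);d/=np.linalg.norm(d);P=np.eye(3)-np.outer(d,d);A.append(P);b.append(P@o)
    print(n,np.linalg.lstsq(np.vstack(A),np.hstack(b),rcond=None)[0].round(1))
```

```text
rimNR [ 578.2 -204.    61. ]
rimFR [ 466.1 -194.2   61. ]
rimFL [478.5 -64.6  61. ]
baseR [ 461.5 -210.1   12. ]
baseL [488.3 119.2  12. ]
barR1 [ 622.8 -182.6   46. ]
barR2 [ 596.1 -180.3   46. ]
barL1 [632.4 -24.4  46. ]
barL2 [610.7 -24.1  46. ]
face1 [ 631.6 -112.2   78. ]
face2 [ 581.6 -109.6   78. ]
nib [562.  -52.2  43. ]
tray_floor 0.69 [353.0, 223.7] ((549.1591796875, -134.97225952148438), (130.8195037841797, 165.40867614746094), 84.3421630859375)
catch_bar 0.83 [338.8, 189.6] ((580.1686401367188, -103.33999633789062), (147.71560668945312, 109.47754669189453), 89.28092193603516)Traceback (most recent call last):
  File "<stdin>", line 8, in <module>
  File "<stdin>", line 5, in fr
  File "h.py", line 7, in onz
    o,d=ray(cam,px);return o+d*(z-o[2])/d[2]
        ~~~^^^^^^^^
  File "h.py", line 4, in ray
    p=camera_params(cam);R=np.array(p["R"]);t=np.array(p["t"]);f=200/np.tan(np.radians(p["vfov"]/2))
ValueError: time passes only in moves, steps and waits
```

Request:
{"fn": "step_arm", "kwargs": {"targets": [{"dp":[0.12,-0.07,0],"angular":[0,0,0.02],"fingers":1},{"dp":[0.25,-0.14,0],"angular":[0,0,0.04],"fingers":1},{"dp":[0.4,-0.22,0],"angular":[0,0,0.06],"fingers":1},{"dp":[0.55,-0.31,0],"angular":[0,0,0.08],"fingers":1},{"dp":[0.7,-0.39,0],"angular":[0,0,0.103],"fingers":1},{"dp":[0.85,-0.47,0],"angular":[0,0,0.103],"fingers":1},{"dp":[1,-0.56,0],"angular":[0,0,0.103],"fingers":1},{"dp":[1,-0.56,0],"angular":[0,0,0.103],"fingers":1}]}}

```text
time: 2.4
tool_pos: [310.0, -426.4, 231.5]
tcp_rot: [-180.0, -0.0, -4.9]
ft_force: [-0.0, -0.5, 0.4]
finger_gap: -0.2
grip_force: 0.0
```

Request:
{"fn": "step_arm", "kwargs": {"targets": [{"dp":[0.1,-0.1,0],"fingers":1},{"dp":[0.2,-0.22,0],"fingers":1},{"dp":[0.3,-0.33,0],"fingers":1},{"dp":[0.4,-0.44,0],"fingers":1},{"dp":[0.5,-0.55,0],"fingers":1},{"dp":[0.6,-0.66,0],"fingers":1},{"dp":[0.7,-0.76,0],"fingers":1},{"dp":[0.7,-0.76,0],"fingers":1}]}}

```text
validation failed for argument at $.ta...
```

Request:
{"fn": "step_arm", "kwargs": {"targets": [{"dp":[0.1,-0.1,0.05],"fingers":1},{"dp":[0.2,-0.22,0.1],"fingers":1},{"dp":[0.3,-0.33,0.2],"fingers":1},{"dp":[0.4,-0.44,0.3],"fingers":1},{"dp":[0.5,-0.55,0.4],"fingers":1},{"dp":[0.6,-0.66,0.5],"fingers":1},{"dp":[0.69,-0.76,0.6],"fingers":1},{"dp":[0.69,-0.76,0.6],"fingers":1}]}}

```text
validation failed for argument at $.ta...
```

Run:
```python
from h import *
s=sense();print(s["tool_pos"],s["tcp_rot"])
im=snapshot("scene");print(proj("scene",s["tool_pos"]),proj("scene",(612.5,-147,46)),proj("scene",(615,-112,64)))
for n,z in(("tray_tab",64),("catch_bar",46)):
    for r in pinpoint("scene",n)[:2]: print(n,round(r["conf"],2),r["at"],onz("scene",r["at"],z).round(1))
x=im[180:300,220:380].copy();x=cv2.resize(x,(800,600),interpolation=cv2.INTER_CUBIC)
for P in((612.5,-147,46),(615,-112,64)):
    u=((proj("scene",P)-[220,180])*5).astype(int);cv2.drawMarker(x,tuple(map(int,u)),(0,0,255),0,12)
cv2.imwrite("pics/c.png",x)
```

```text
[ 309.96337274 -426.40835137  231.45805457] [-1.79993509e+02 -2.80159033e-02 -4.85817625e+00]
[112.85231943 181.09848035] [293.05031414 252.31593632] [304.55523327 241.20897559]
tray_tab 0.95 [302.0, 242.2] [ 613.6 -118.9   64. ]
catch_bar 0.64 [296.0, 253.4] [ 620.1 -143.6   46. ]
```

View pics/c.png

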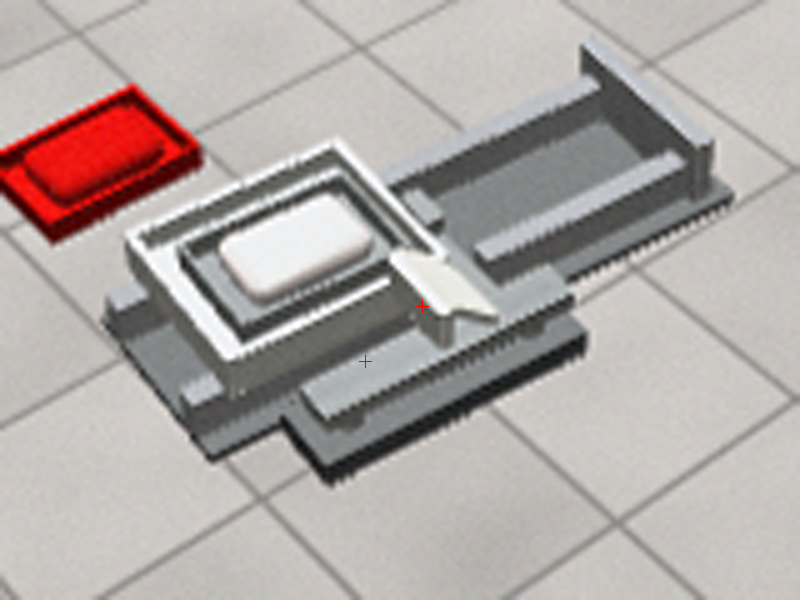

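The crop shows the bar's top from (315,405) to (562,280), with the tab's flat face at about (430,325). My marker at (365,361) sits about 10 mm inward of the bar's centre line. The two moves were refused because "angular" was missing.

Run:
```python
from h import *
for u,v,z in((315,405,46),(562,280,46),(373,376,46),(328,418,46),(302,392,46),(550,267,46),(575,293,46),(441,310,78),(441,345,50)): print((u,v),onz("scene",(220+u/5,180+v/5),z).round(1))
```

```text
(315, 405) [ 619.5 -182.9   46. ]
(562, 280) [632.6 -35.6  46. ]
(373, 376) [ 622.6 -149.9   46. ]
(328, 418) [ 630.3 -183.1   46. ]
(302, 392) [ 608.6 -182.8   46. ]
(550, 267) [621.5 -34.1  46. ]
(575, 293) [643.9 -36.6  46. ]
(441, 310) [ 633.7 -114.9   78. ]
(441, 345) [ 631.  -113.6   50. ]
```

Request:
{"fn": "step_arm", "kwargs": {"targets": [{"dp":[0.1,-0.1,0],"angular":[0,0,0],"fingers":1},{"dp":[0.2,-0.22,0],"angular":[0,0,0],"fingers":1},{"dp":[0.3,-0.33,0],"angular":[0,0,0],"fingers":1},{"dp":[0.4,-0.44,0],"angular":[0,0,0],"fingers":1},{"dp":[0.5,-0.55,0],"angular":[0,0,0],"fingers":1},{"dp":[0.6,-0.66,0],"angular":[0,0,0],"fingers":1},{"dp":[0.7,-0.76,0],"angular":[0,0,0],"fingers":1},{"dp":[0.7,-0.76,0],"angular":[0,0,0],"fingers":1}]}}

```text
time: 3.55
tool_pos: [461.8, -288.5, 231.2]
tcp_rot: [-180.0, 0.0, -5.0]
ft_force: [-0.6, 0.6, -0.3]
finger_gap: -0.1
grip_force: 0.0
```

Request:
{"fn": "step_arm", "kwargs": {"targets": [{"dp":[0.1,-0.12,0.05],"angular":[0,0,0],"fingers":1},{"dp":[0.2,-0.24,0.1],"angular":[0,0,0],"fingers":1},{"dp":[0.32,-0.36,0.2],"angular":[0,0,0],"fingers":1},{"dp":[0.44,-0.48,0.3],"angular":[0,0,0],"fingers":1},{"dp":[0.56,-0.62,0.4],"angular":[0,0,0],"fingers":1},{"dp":[0.705,-0.78,0.5],"angular":[0,0,0],"fingers":1},{"dp":[0.705,-0.78,0.6],"angular":[0,0,0],"fingers":1},{"dp":[0.705,-0.78,0.7],"angular":[0,0,0],"fingers":1}]}}

```text
time: 4.55
tool_pos: [614.8, -147.0, 90.1]
tcp_rot: [180.0, 0.0, -5.1]
ft_force: [-0.4, 0.1, -0.1]
finger_gap: -0.2
grip_force: 0.0
```

Run:
```python
from h import *
im=snapshot("scene");s=sense();print(s["tool_pos"],s["tcp_rot"],s["ft_force"])
x=im[180:300,220:380].copy();x=cv2.resize(x,(800,600),interpolation=cv2.INTER_CUBIC)
for P in(s["tool_pos"],(616,-145,46)):
    u=((proj("scene",P)-[220,180])*5).astype(int);cv2.drawMarker(x,tuple(map(int,u)),(0,0,255),0,12)
cv2.imwrite("pics/d.png",x)
```

```text
[ 612.78311713 -146.56202175   86.70889778] [-179.9701642     0.28133799   -5.10486457] [-2.26542455  0.11376032 -2.85083726]
```

View pics/d.png

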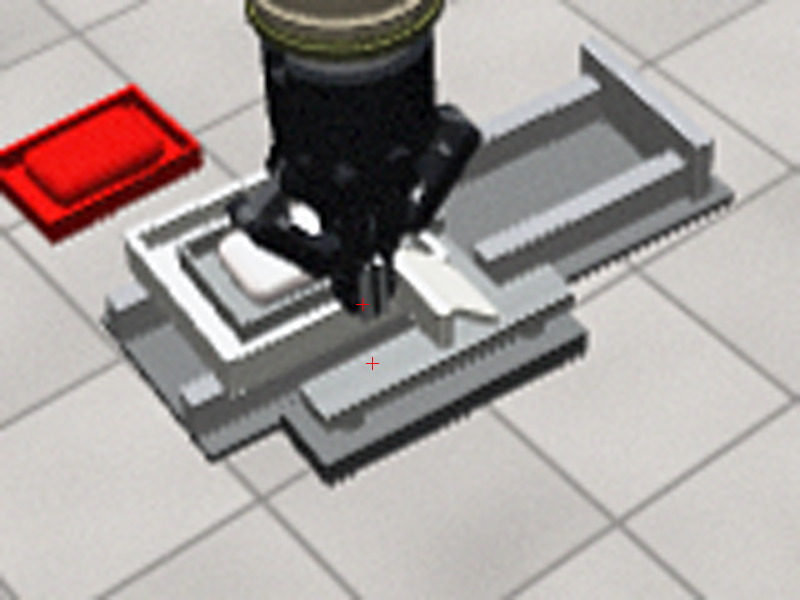

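The tip (370,310) is above and slightly inward of the bar's line. The TCP marker lies about 8 px left of the real tip, so (617,-145) is a good press point.

Request:
{"fn": "step_arm", "kwargs": {"targets": [{"dp":[0,0,0.03],"angular":[0,0,0],"fingers":1},{"dp":[0,0,0.06],"angular":[0,0,0],"fingers":1},{"dp":[0,0,0.1],"angular":[0,0,0],"fingers":1},{"dp":[0,0,0.15],"angular":[0,0,0],"fingers":1},{"dp":[0,0,0.15],"angular":[0,0,0],"fingers":1},{"dp":[0,0,0.15],"angular":[0,0,0],"fingers":1},{"dp":[0,0,0.15],"angular":[0,0,0],"fingers":1},{"dp":[0,0,0.15],"angular":[0,0,0],"fingers":1}]}}

```text
time: 5.6
tool_pos: [615.7, -145.7, 61.7]
tcp_rot: [180.0, -0.0, -5.0]
ft_force: [0.3, -0.0, 0.5]
finger_gap: -0.0
grip_force: 0.0
```

Request:
{"fn": "step_arm", "kwargs": {"targets": [{"dp":[0.007,0,0.03],"angular":[0,0,0],"fingers":1},{"dp":[0.007,0,0.05],"angular":[0,0,0],"fingers":1},{"dp":[0.007,0,0.07],"angular":[0,0,0],"fingers":1},{"dp":[0.007,0,0.09],"angular":[0,0,0],"fingers":1},{"dp":[0.007,0,0.11],"angular":[0,0,0],"fingers":1},{"dp":[0.007,0,0.125],"angular":[0,0,0],"fingers":1},{"dp":[0.007,0,0.138],"angular":[0,0,0],"fingers":1},{"dp":[0.007,0,0.138],"angular":[0,0,0],"fingers":1}]}}

```text
time: 6.6
tool_pos: [616.6, -145.7, 33.6]
tcp_rot: [-180.0, 0.0, -5.0]
ft_force: [-3.0, 0.8, 3.6]
finger_gap: 0.3
grip_force: 1.8
```

Run:
```python
from h import *
im=snapshot("scene");s=sense();print(s["tool_pos"],s["ft_force"])
x=im[180:300,220:380].copy();cv2.imwrite("pics/e.png",cv2.resize(x,(800,600),interpolation=cv2.INTER_CUBIC))
```

```text
[ 616.69204409 -145.67557682   33.68676807] [-3.16901311  0.97020846  4.20494691]
```

View pics/e.png

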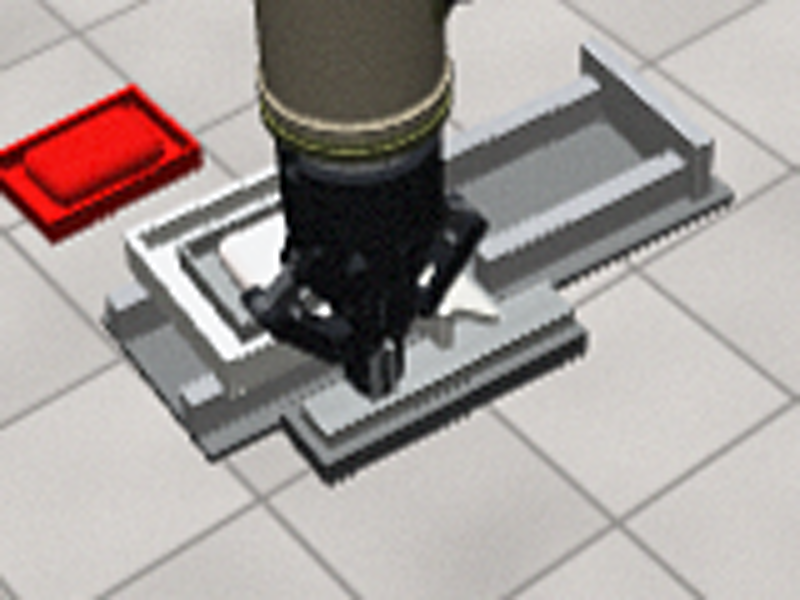

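The finger is on the bar at (380,385), and the bar is visibly lowered with about 4 N on it. Now I push along +y while holding it down.

Request:
{"fn": "step_arm", "kwargs": {"targets": [{"dp":[0,-0.04,0],"angular":[0,0,0],"fingers":1},{"dp":[0,-0.08,0],"angular":[0,0,0],"fingers":1},{"dp":[0,-0.12,0],"angular":[0,0,0],"fingers":1},{"dp":[0,-0.16,0],"angular":[0,0,0],"fingers":1},{"dp":[0,-0.2,0],"angular":[0,0,0],"fingers":1},{"dp":[0,-0.24,0],"angular":[0,0,0],"fingers":1},{"dp":[0,-0.28,0],"angular":[0,0,0],"fingers":1},{"dp":[0,-0.32,0],"angular":[0,0,0],"fingers":1}]}}

```text
time: 7.65
tool_pos: [623.3, -81.5, 34.4]
tcp_rot: [180.0, -0.1, -5.0]
ft_force: [1.7, -4.5, 5.8]
finger_gap: -0.0
grip_force: 2.9
```

Run:
```python
from h import *
im=snapshot("scene");s=sense();print(s["tool_pos"],s["ft_force"])
x=im[180:300,220:380].copy();cv2.imwrite("pics/f.png",cv2.resize(x,(800,600),interpolation=cv2.INTER_CUBIC))
```

```text
[623.29428683 -80.35645118  34.27968296] [ 2.18869878 -1.87107787  4.75029915]
```

View pics/f.png

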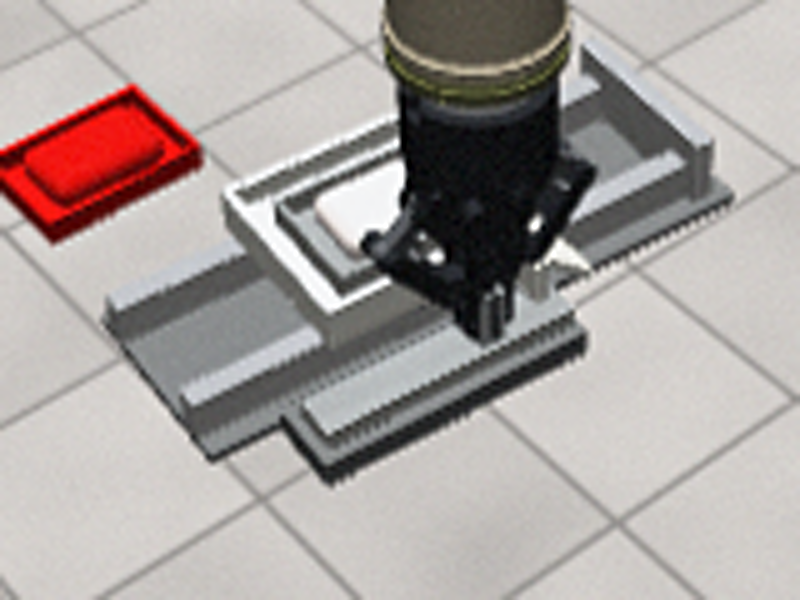

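The tray has moved about 62 mm, its leading edge is over the nib and the bar is still down. I raise the tip clear of the bar and keep pushing the tab.

Request:
{"fn": "step_arm", "kwargs": {"targets": [{"dp":[0,0.015,-0.01],"angular":[0,0,0],"fingers":1},{"dp":[0,0.015,-0.06],"angular":[0,0,0],"fingers":1},{"dp":[0,0.0,-0.11],"angular":[0,0,0],"fingers":1},{"dp":[0,-0.06,-0.11],"angular":[0,0,0],"fingers":1},{"dp":[0,-0.12,-0.11],"angular":[0,0,0],"fingers":1},{"dp":[0,-0.18,-0.11],"angular":[0,0,0],"fingers":1},{"dp":[0,-0.24,-0.11],"angular":[0,0,0],"fingers":1},{"dp":[0,-0.3,-0.11],"angular":[0,0,0],"fingers":1}]}}

```text
time: 8.7
tool_pos: [628.0, -21.4, 55.8]
tcp_rot: [180.0, -0.0, -5.0]
ft_force: [2.2, -3.4, 2.6]
finger_gap: 0.1
grip_force: 1.9
```

Run:
```python
from h import *
im=snapshot("scene");s=sense();print(s["tool_pos"],s["ft_force"])
x=im[180:300,220:380].copy();cv2.imwrite("pics/g.png",cv2.resize(x,(800,600),interpolation=cv2.INTER_CUBIC))
```

```text
[627.69820886 -19.62712641  55.53864571] [-0.50579412  1.77357628 -0.07374561]
```

View pics/g.png

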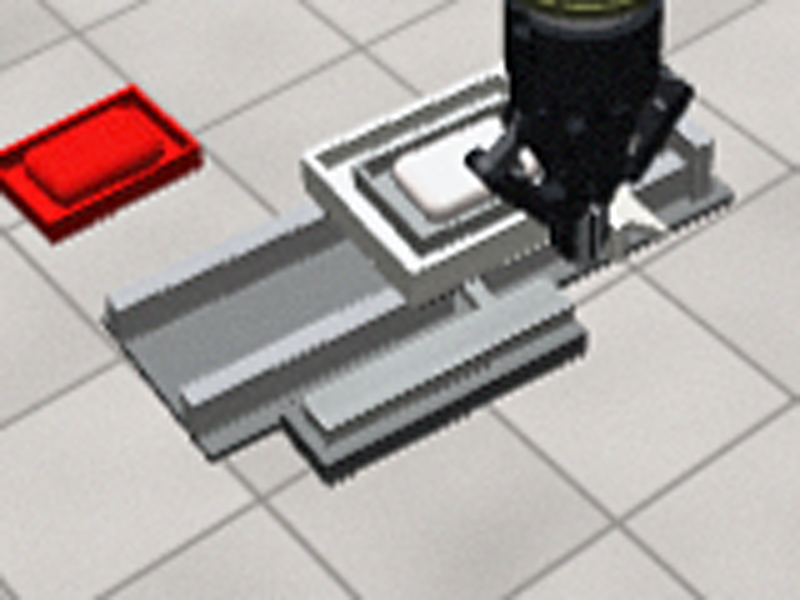

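The tray is about 110 mm along and the soap dish is flat in it. About 50 mm remains.

Request:
{"fn": "step_arm", "kwargs": {"targets": [{"dp":[0,-0.05,0],"angular":[0,0,0],"fingers":1},{"dp":[0,-0.1,0],"angular":[0,0,0],"fingers":1},{"dp":[0,-0.14,0],"angular":[0,0,0],"fingers":1},{"dp":[0,-0.18,0],"angular":[0,0,0],"fingers":1},{"dp":[0,-0.21,0],"angular":[0,0,0],"fingers":1},{"dp":[0,-0.235,0],"angular":[0,0,0],"fingers":1},{"dp":[0,-0.25,0],"angular":[0,0,0],"fingers":1},{"dp":[0,-0.26,0],"angular":[0,0,0],"fingers":1}]}}

```text
time: 9.75
tool_pos: [632.0, 30.0, 55.5]
tcp_rot: [-180.0, 0.0, -5.0]
ft_force: [0.4, -0.8, -1.0]
finger_gap: -0.3
grip_force: 0.6
```

Request:
{"fn": "step_arm", "kwargs": {"targets": [{"dp":[0,-0.01,0],"angular":[0,0,0],"fingers":1},{"dp":[0,-0.015,0],"angular":[0,0,0],"fingers":1},{"dp":[0,-0.02,0],"angular":[0,0,0],"fingers":1},{"dp":[0,-0.025,0],"angular":[0,0,0],"fingers":1},{"dp":[0,-0.03,0],"angular":[0,0,0],"fingers":1},{"dp":[0,-0.035,0],"angular":[0,0,0],"fingers":1},{"dp":[0,-0.04,0],"angular":[0,0,0],"fingers":1},{"dp":[0,-0.04,0],"angular":[0,0,0],"fingers":1}]}}

```text
time: 10.75
tool_pos: [632.5, 34.0, 55.6]
tcp_rot: [179.7, 0.0, -5.1]
ft_force: [-2.8, -16.4, 1.2]
finger_gap: 0.0
grip_force: 8.3
```

A force of 16 N means the tray is at the end stop. I back off and rise.

Request:
{"fn": "step_arm", "kwargs": {"targets": [{"dp":[0,0.03,0],"angular":[0,0,0],"fingers":1},{"dp":[0,0.08,0],"angular":[0,0,0],"fingers":1},{"dp":[0,0.08,-0.1],"angular":[0,0,0],"fingers":1},{"dp":[0,0.08,-0.25],"angular":[0,0,0],"fingers":1},{"dp":[0,0.08,-0.4],"angular":[0,0,0],"fingers":1},{"dp":[0,0.08,-0.6],"angular":[0,0,0],"fingers":1},{"dp":[0,0.08,-0.7],"angular":[0,0,0],"fingers":1},{"dp":[0,0.08,-0.7],"angular":[0,0,0],"fingers":1}]}}

```text
time: 11.75
tool_pos: [633.0, 21.8, 198.5]
tcp_rot: [-180.0, -0.3, -5.0]
ft_force: [-0.1, 0.8, 0.3]
finger_gap: 0.2
grip_force: 0.0
```

Run:
```python
from h import *
im=snapshot("scene");s=sense();print(s["tool_pos"],s["ft_force"],s["time"])
x=im[180:300,220:380].copy();cv2.imwrite("pics/i.png",cv2.resize(x,(800,600),interpolation=cv2.INTER_CUBIC))
```

```text
[631.83937793  21.77671136 196.07954825] [-0.42668555  0.09243627  0.44184811] 11.8
```

View pics/i.png

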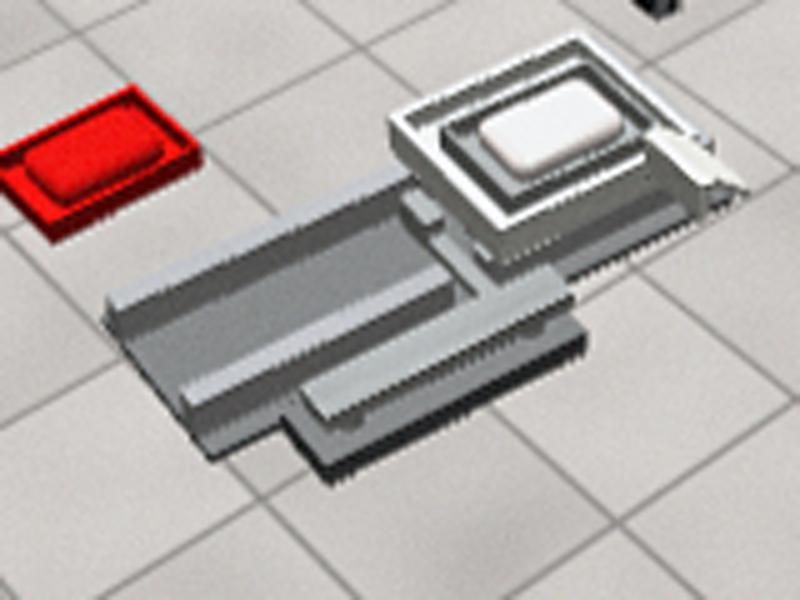

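The tray is at the end stop, and the nib (425,215) and bar (302,392) are back at their raised pixel positions. The dish is flat and the arm is clear.

```bash
python3 -c "
from bench import *
print(hand_in())"
```

```text
the job is handed in; nothing more can be done
None
```

I handed the job in at about 12 s on the robot's clock. The last picture shows the tray at the end stop, the catch sprung up behind it, the soap dish flat in the tray and the arm clear; `hand_in()` returned no verdict.

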